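# Put the setting block away and run the clearance gauge out to its mark

### The job

First put the setting block that stands in the path of the gauge's arm back in its own pocket of the block rack (the pocket whose label and size match it), fully down. Then press the gauge's lock button fully down to free the telescoping arm, draw the arm out by its knob until its pointer is level with the line of the rider on the rule, and finish while still holding the knob there, for the arm springs back if it is let go. Leave the other blocks and the jar where they are.

Things in the scene. Friction and masses are not known exactly. Their poses are not given: they have to be found in the camera images.
- gauge: Clearance gauge, fixed: a grey base plate 400 x 130 x 10 mm with an aluminium housing at one end, a white rule with 10 mm ticks and a short length of track across the other end. Origin on the bench under the mouth of the arm's housing; +x is the direction in which the arm runs out, +y the side of the rule, z up. Housing: from x = -160 to -10 mm, y = -34 to +21 mm, top 50 mm above the bench. Rule: x = 5 to 190 mm, y = 23 to 49 mm, top 22 mm above the bench.
- lock (a joint): Travel of the gauge's lock button in m: 0 up (arm locked), 0.008 fully down (arm free). It moves straight down, takes about 3 N, and stays where it is left. The arm comes free in the last 2 mm.
- lock_top (a point): Middle of the top face of the lock button, a black round button 22 mm across on the housing's roof, 40 mm behind the gauge's origin; 68 mm above the bench when up, 60 mm when down.
- boom: The gauge's telescoping arm with its knob and pointer; its origin coincides with the gauge's when it is fully home, axes parallel, and it runs out along the gauge's +x by at most 130 mm. A spring pulls it home with 2 to 4 N; while locked it gives only about 1 mm. The arm is an 18 x 12 mm steel bar, 18 to 30 mm above the bench, and its nose lies 15 mm beyond the knob's axis.
- knob_grip (a point): Grip point on the axis of the arm's knob, an upright knurled steel post 20 mm across that stands on the arm, from 30 to 84 mm above the bench; the point is 64 mm above the bench. The knob moves with the arm along the gauge's +x; with the arm home it is 30 mm from the gauge's origin.
- pointer (a point): Tip of the thin pointer that sticks out sideways over the rule from the foot of the knob, 45 mm from the knob's axis in the gauge's +y, 27.5 mm above the bench. Its x along the gauge equals that of the knob's axis.
- rider_line (a point): Line of the rider, a steel saddle 14 x 16 mm, fixed on the outer edge of the rule, with one black line across its top: the mark to which the pointer must be brought. The point is the inner end of the line, where the pointer's tip meets it, 27.5 mm above the bench; axes parallel to the gauge's. It lies 60 to 105 mm farther along the gauge's +x than the pointer with the arm home.
- medium_center (a point): Centre of the setting block to be put away: an aluminium block 30 x 30 x 65 mm tall, two dots on its top, standing upright on the gauge's base plate (10 mm thick) ahead of the arm's nose. z is its upright axis, x and y lie across its faces. About 0.16 kg.
- medium_block: The same block; origin at the centre of its underside.
- medium_mouth (a point): Centre of the mouth of the block's own pocket: a wooden holder 64 mm square and 28 mm high, with a label strip of two dots 32 to 52 mm from the pocket's centre at its -y side; the pocket is 36 x 36 mm, 22 mm deep, its mouth 38 mm above the bench; x and y lie along its sides. A block that is fully down has its centre 10.5 mm above this point and stands 43 mm out of the pocket.
- large_mouth (a point): Centre of the mouth of the pocket of the large block (46 x 46 mm, three dots, empty), in a holder of the same outside size. The three holders stand in a row, 82 mm apart along their x, in an order that changes, on a wooden board 10 mm thick.
- large_center (a point): Centre of the large setting block, 40 x 40 x 65 mm, three dots, standing on the bench beside the gauge. Leave it.
- small_center (a point): Centre of the small setting block, 22 x 22 x 65 mm, one dot, standing in its own pocket of the rack, 43 mm out of it. Leave it.
- jar_mid (a point): Centre of a jar 52 mm across and 70 mm tall that stands on the bench behind the gauge's housing. Leave it.
Not all that is in view belongs to the job. Leave any orange look-alike of the medium_block alone.

How it is judged:
By the outcome, as a careful person would: the job done as asked, in the order asked, and still so for the second after the job is handed in, while the arm keeps its last pose, push and grip.
It also fails if it takes over 61 s, if anything falls off the work surface, if the arm or the gripper's body presses on something with over 40 N, if the wrist force passes 120 N, or if a joint passes its speed limit or range.

### The arm

A 6-joint arm with a two-finger parallel gripper is mounted at the origin on the work surface. World frame = base frame: x ahead of the robot, y to its left, z up, the work surface at z = 0. Lengths are in m, angles in rad, forces in N, time in s.
With the tool pointing down it reaches from about 0.35 to 0.975 m from the base axis. Payload 4.9 kg.
Tool frame: the origin (TCP) lies between the finger pads; the fingertips stand 22 mm ahead of it and the grasp point (between the pads) lies 3 mm ahead of it; z points along the fingers, y is the line along which they close (so a half turn about z gives the same grasp; the last joint's range is limited). The gripper opens to 85 mm and grips with 20 to 120 N. Pads are 22 mm wide; open, the fingers measure 114 mm over their backs; the gripper's body (76 mm by 85 mm) begins 54 mm behind the grasp point. The pads swing forward as they close: fully open they stand 13 mm farther back than shut.
Start: joints at [-1.303, 0.053, 1.613, -0, 1.476, -0.119], TCP at [0.236, -0.579, 0.253] pointing down, gripper open.
Joint ranges: [-3.01, 3.01], [-1.01, 2.22], [0.06, 2.58], [-1.02, 4.17], [0.09, 2.62], [-3.14, 3.14]. Speed limits (rad/s): [2.57, 2.57, 3.14, 3.14, 3.14, 3.14].

### API

Orientations are given as a unit quaternion [w, x, y, z].
In Python, from plant import state, grab_frame, get_calibration, job_done, recognise, regions_of gives the robot as it stands.
- The arm moves only by the tool apply_moves, never from a script. Its argument "targets" is a list of rows, each an object with "translation": the shift along the tool's x, y, z normalised to -1 to 1, where 1 is 100 mm, a list of three; "twist": the turn about the tool's z normalised to -1 to 1, where 1 is 0.1 rad; "hand": the opening, from 0 (shut) to 1 (fully open). A call has 1 to 8 rows; each row shifts and turns the commanded pose from where the row before left it, along the tool's axes as they then stand; what a row does not reach is not made up. A row lasts 1/10 s, in which the tool goes at most 50 mm and 8.59 degrees, less where a joint would pass 70% of its speed; a pose out of reach is approached as far as the arm can. A call with a number of a shift or a turn outside -1 to 1 is refused whole. A call with a gripper value outside its range is refused whole. The fingers move at their own pace and stop on an object; the grip force is fixed at half the most. Time passes only in rows, so rows that do not move let the fingers close. It gives the time, the measured TCP pose, the force, the opening and the grip force at its end, in the units of the state.
- state(): the state, without advancing time (a new reading comes with each control period).
- grab_frame(name): name is "side" or "top" or "wrist"; returns the picture (400x640x3 uint8, red, green, blue); there is no depth.
- get_calibration(name): a dict with "camera_matrix" (3x3 intrinsics, pixels), "pose" (4x4, takes a point from camera to world coordinates). Camera axes: x right, y up, looking along -z (the intrinsics and any distortion apply to the point x, -y, -z); pixel columns grow to the right and rows downward; lengths in m; the calibration is good to about 2 mm. The wrist camera is an equidistant fisheye: a pixel r from the principal point sees the ray r / f radians off the axis. A picture is of the moment at which its call begins: read the wrist's pose just before it. get_calibration takes no time and is no camera call; for the wrist camera it gives the pose at the moment of the call.
- job_done(): hands the job in; it is judged then, once.
Trained networks look in the newest picture that a camera, given by its name, has taken for a name from the list of things; names that differ only in an ending like _2 or _b are one class to them, and where a whole thing is asked for, a point or a joint stands for the part that bears it (a point fixed in the world has none). Each returns a list of dicts, best first, with "score" (0 to 1); they miss things now and then, are a little off and sometimes report something else, mostly with a low value. They report only what shows in the picture. A call takes as long as a camera call. They do not tell look-alikes from the thing itself.
- recognise(camera, query): "point" ([x, y, z] in m, in world coordinates, good to about 4 mm: the middle of the surface that is visible of it).
- regions_of(camera, query): "pixels" (400x640 bool, what is visible of it).
The state is a dict: "time": time; "joint_pos": joint angles; "joint_vel": joint speeds; "joint_efforts": joint torques, N m; "tool_pos": TCP position; "tool_rot": TCP orientation; "contact_force": force on the tool from outside, world axes, zero at the start; "ft_torque": the same for the moment, N m; "gripper_width": opening from 0.0 (shut) to 1.0 (fully open); "grasp_force": force on a finger pad.
Only numpy, scipy, OpenCV 4.12 (cv2) and the standard library are available. Lean on these libraries where they do the work, as an engineer would, in place of code of your own. Each camera call takes 0.05 s, during which the arm holds its last target. There are 200 camera calls.

## Working session

There is one attempt and no reset: what is moved stays moved. The work goes in short steps, Python scripts to look and compute and a tool call to move; the robot and the scene stay as the last step left them, time stands still between calls to the robot, and variables do not carry over. Pictures are saved under pics/ and viewed, at most 10 in all, crops included, and the job is handed in when it is done.

Besides the shell and the picture viewer there is one more tool, called after "Emit:" by a JSON object that holds its "name" and its "arguments", one argument or row to a line. apply_moves: Moves the arm, as the interface text tells. Its arguments: {"type":"object","properties":{"targets":{"type":"array"}},"required":["targets"]}

```bash
mkdir -p pics
cat > h.py <<'E'
import numpy as np,cv2
from plant import *
def save(cam,fn):
    im=grab_frame(cam); cv2.imwrite('pics/'+fn,im[:,:,::-1]); return im
def rec(cam,names):
    for n in names:
        for d in recognise(cam,n)[:3]: print(cam,n,round(d['score'],2),np.round(d['point'],4))
E
python3 - <<'E'
from h import *
print(state())
N=['gauge','lock_top','knob_grip','pointer','rider_line','medium_center','medium_mouth','large_mouth','large_center','small_center','jar_mid']
a=save('top','a.png'); rec('top',N)
b=save('side','b.png'); rec('side',N[1:7])
for c in('top','side'): print(get_calibration(c))
E
```

```text
{'time': 0.0, 'joint_pos': array([-1.30301547e+00,  5.33362096e-02,  1.61430547e+00,  1.89498162e-05,
        1.47599354e+00, -1.18975171e-01]), 'joint_vel': array([ 2.03931699e-03,  9.34532484e-05, -2.28352481e-04, -1.62924412e-04,
       -2.53068225e-04,  1.45286564e-03]), 'joint_efforts': array([-1.41855417e-04, -3.93679225e+01, -3.70176709e+01, -2.23039278e-04,
        6.91436377e-03,  4.92748967e-06]), 'tool_pos': array([ 0.23560578, -0.57826396,  0.25206892]), 'tool_rot': array([-1.01915892e-03,  9.81360328e-01,  1.92174043e-01, -6.65109462e-05]), 'contact_force': array([-0.15710273, -0.26743483,  0.82007086]), 'ft_torque': array([ 0.02430729,  0.0287122 , -0.0154033 ]), 'grasp_force': 0.0, 'gripper_width': 0.9988613265083898}
top gauge 0.73 [0.5861 0.1209 0.0084]
top lock_top 0.72 [ 0.6034 -0.3185  0.0395]
top lock_top 0.4 [0.5871 0.1636 0.0694]
top knob_grip 0.74 [0.5915 0.0991 0.0321]
top pointer 0.7 [ 0.435  -0.3075  0.0387]
top pointer 0.6 [0.5879 0.0973 0.0302]
top medium_center 0.78 [0.7248 0.0909 0.067 ]
top medium_center 0.47 [0.5921 0.0286 0.0805]
top medium_mouth 0.5
[... 953 characters left out ...]
[-0.99987786, -0.01491671,  0.00466486,  0.05263429],
       [ 0.00322342,  0.09523542,  0.99544956,  0.96770667],
       [ 0.        ,  0.        ,  0.        ,  1.        ]])}
{'camera_matrix': array([[398.40860665,   0.        , 322.8564524 ],
       [  0.        , 398.40860665, 197.72911048],
       [  0.        ,   0.        ,   1.        ]]), 'pose': array([[ 9.37678347e-01,  2.43538635e-01, -2.47887576e-01,
         3.52802612e-01],
       [-3.47504396e-01,  6.56922422e-01, -6.69099115e-01,
        -5.63990008e-01],
       [-1.08578013e-04,  7.13541775e-01,  7.00612677e-01,
         7.18879521e-01],
       [ 0.00000000e+00,  0.00000000e+00,  0.00000000e+00,
         1.00000000e+00]])}
```

View pics/a.png

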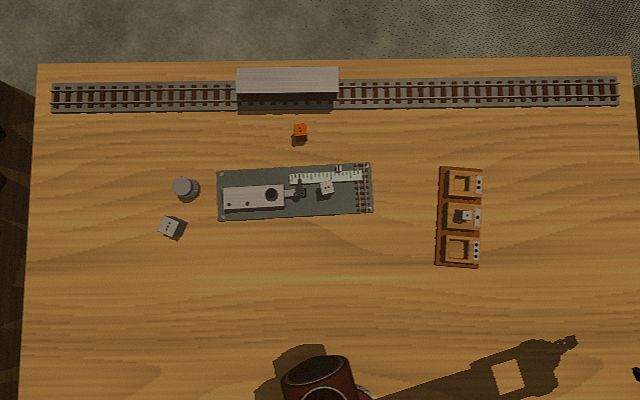

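View pics/b.png

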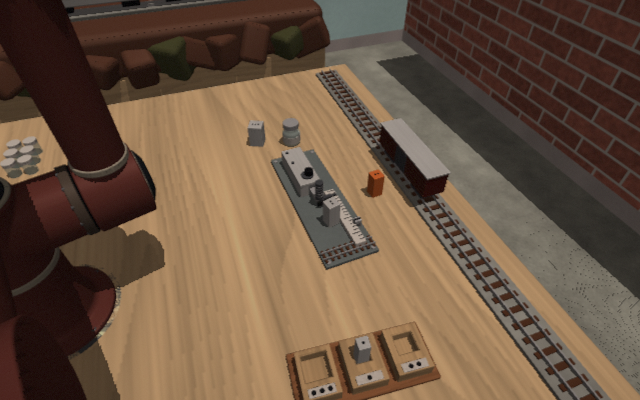

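The top view shows the gauge running toward world −y, with the grey block at about (327,187), the orange look-alike at (300,131), and the rack at (460,217). The two-dot pocket is the far one, at about (462,184). The side view agrees. I'll look at the rack from above first.

Emit:
{"name": "apply_moves", "arguments": {
  "targets": [
    {"translation":[0.45,-0.15,0],"twist":0,"hand":1},
    {"translation":[0.45,-0.15,0],"twist":0,"hand":1},
    {"translation":[0.45,-0.15,0],"twist":0,"hand":1},
    {"translation":[0.45,-0.15,0],"twist":0,"hand":1},
    {"translation":[0.45,-0.15,0],"twist":0,"hand":1},
    {"translation":[0.45,-0.15,0],"twist":0,"hand":1},
    {"translation":[0.45,-0.15,0],"twist":0,"hand":1},
    {"translation":[0.45,-0.15,0],"twist":0,"hand":1}
  ]
}}

```text
time: 1.75
tool_pos: [0.5252, -0.3304, 0.2536]
tool_rot: [0.0, 0.981, 0.192, 0.0]
contact_force: [0.5, -1.8, -0.6]
gripper_width: 1.001
grasp_force: 0.0
```

Emit:
{"name": "apply_moves", "arguments": {
  "targets": [
    {"translation":[0.45,-0.15,0],"twist":0,"hand":1},
    {"translation":[0,0,0],"twist":1,"hand":1},
    {"translation":[0,0,0],"twist":1,"hand":1},
    {"translation":[0,0,0],"twist":1,"hand":1},
    {"translation":[0,0,0],"twist":1,"hand":1},
    {"translation":[0,0,0],"twist":0.7,"hand":1},
    {"translation":[0,0,0],"twist":0,"hand":1}
  ]
}}

```text
time: 2.45
tool_pos: [0.5599, -0.301, 0.2533]
tool_rot: [-0.0, 0.999, -0.041, -0.0]
contact_force: [0.3, -0.2, -0.0]
gripper_width: 1.0
grasp_force: 0.0
```

Run:
```python
from h import *
s=state();print(s['time'],s['tool_pos'],s['tool_rot'],s['contact_force'])
c=get_calibration('wrist');print(c)
save('wrist','c.png'); rec('wrist',['medium_mouth','large_mouth','small_center'])
```

```text
2.45 [ 0.55993471 -0.30097735  0.2532697 ] [-1.56201951e-05  9.99139094e-01 -4.14857635e-02 -3.30641444e-05] [ 0.32895523 -0.18459813 -0.00371684]
{'camera_matrix': array([[309.70691629,   0.        , 313.94953531],
       [  0.        , 309.70691629, 197.06398706],
       [  0.        ,   0.        ,   1.        ]]), 'pose': array([[-8.28182573e-02,  9.56067158e-01,  2.81205841e-01,
         6.31825564e-01],
       [-9.96564564e-01, -7.93240226e-02, -2.38069291e-02,
        -3.07705595e-01],
       [-4.54644609e-04, -2.82211425e-01,  9.59352128e-01,
         3.74318298e-01],
       [ 0.00000000e+00,  0.00000000e+00,  0.00000000e+00,
         1.00000000e+00]])}
wrist medium_mouth 0.94 [ 0.5983 -0.3207  0.0354]
wrist large_mouth 0.77 [ 0.4417 -0.3089  0.0387]
wrist large_mouth 0.33 [0.5831 0.1541 0.0666]
wrist large_mouth 0.3 [0.5958 0.0287 0.0098]
wrist small_center 0.94 [ 0.5307 -0.303   0.0791]
```

View pics/c.png

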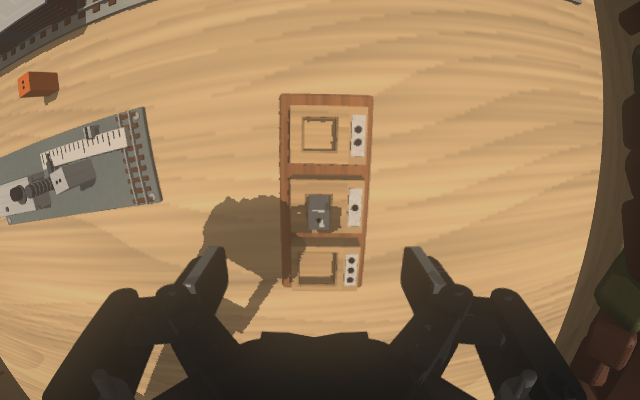

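The wrist view shows the two-dot pocket's mouth at about (302–337, 116–151). The small block is in the middle pocket and the large pocket is nearest. I'll enlarge it for corner pixels.

```bash
cat >> h.py <<'E'
def ray(cam,px,cal=None):
    c=cal or get_calibration(cam);K=c['camera_matrix'];P=c['pose']
    x=(px[0]-K[0,2])/K[0,0];y=(px[1]-K[1,2])/K[1,1]
    if cam=='wrist':
        r=np.hypot(x,y);k=np.sin(r)/max(r,1e-9);d=np.array([x*k,-y*k,-np.cos(r)])
    else: d=np.array([x,-y,-1])
    return P[:3,3],P[:3,:3]@d
def onz(cam,px,z,cal=None):
    o,d=ray(cam,px,cal);return o+d*(z-o[2])/d[2]
E
python3 - <<'E'
from h import *
im=cv2.imread('pics/c.png')
cv2.imwrite('pics/c2.png',cv2.resize(im[90:180,275:380],None,fx=6,fy=6,interpolation=cv2.INTER_CUBIC))
for p in [(302,116),(337,116),(337,152),(302,152)]: print(onz('wrist',p,.038))
E
```

```text
[ 0.62474031 -0.29409379  0.038     ]
[ 0.62176761 -0.33161386  0.038     ]
[ 0.58238964 -0.32881017  0.038     ]
[ 0.58546521 -0.29063016  0.038     ]
```

View pics/c2.png

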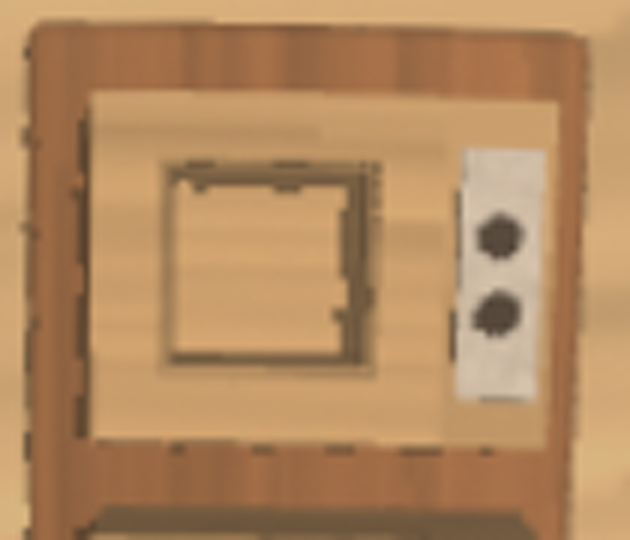

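Emit:
{"name": "apply_moves", "arguments": {
  "targets": [
    {"translation":[-0.05,-0.5,0],"twist":0,"hand":1},
    {"translation":[-0.05,-0.5,0],"twist":0,"hand":1},
    {"translation":[-0.05,-0.5,0],"twist":0,"hand":1},
    {"translation":[-0.05,-0.5,0],"twist":0,"hand":1},
    {"translation":[-0.05,-0.5,0],"twist":0,"hand":1},
    {"translation":[-0.05,-0.5,0],"twist":0,"hand":1},
    {"translation":[0,-0.3,0],"twist":0,"hand":1},
    {"translation":[0,0,0],"twist":0,"hand":1}
  ]
}}

```text
time: 3.45
tool_pos: [0.5573, 0.0323, 0.2535]
tool_rot: [-0.0, 0.999, -0.039, 0.0]
contact_force: [-0.9, -0.9, 0.1]
gripper_width: 1.002
grasp_force: 0.0
```

Run:
```python
from h import *
s=state();print(s['time'],s['tool_pos'],s['tool_rot'])
im=save('wrist','d.png'); rec('wrist',['medium_center','knob_grip','lock_top','pointer','rider_line'])
import pickle; pickle.dump(get_calibration('wrist'),open('d.pkl','wb'))
cv2.imwrite('pics/d2.png',cv2.resize(im[60:260,180:440,::-1],None,fx=3,fy=3,interpolation=cv2.INTER_CUBIC))
```

```text
3.45 [0.55726344 0.03226875 0.25353112] [-4.94458023e-04  9.99251542e-01 -3.86790774e-02  2.00952915e-04]
wrist medium_center 0.85 [0.7316 0.0891 0.0637]
wrist medium_center 0.75 [0.5945 0.0308 0.0742]
wrist medium_center 0.41 [0.5794 0.1597 0.0648]
wrist knob_grip 0.88 [0.5911 0.0955 0.0298]
wrist knob_grip 0.58 [0.512  0.4003 0.0487]
wrist lock_top 0.66 [0.579  0.1603 0.0689]
wrist pointer 0.57 [0.5874 0.0971 0.0295]
wrist rider_line 0.77 [ 0.6483 -0.0057  0.0288]
wrist rider_line 0.65 [0.5086 0.4027 0.0489]
```

View pics/d2.png

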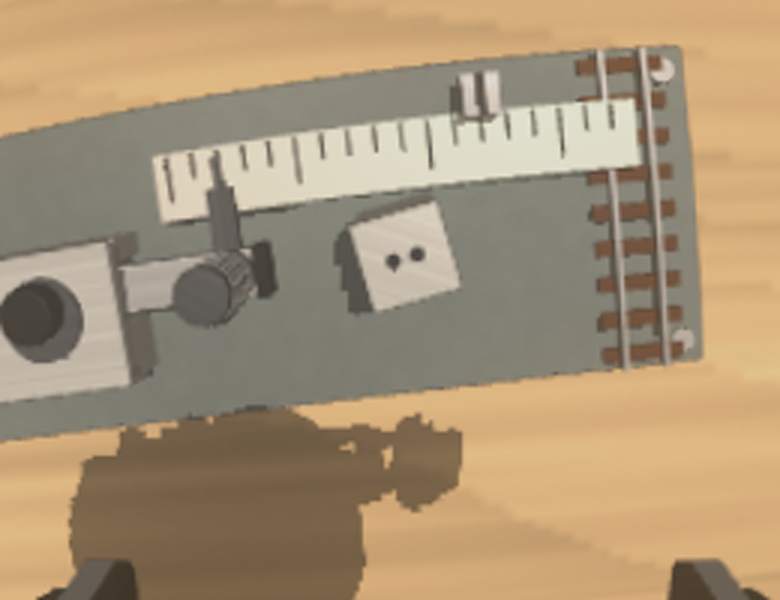

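The crop shows the block's top face with corners at about (345,227), (436,200), (461,286) and (372,312), rotated relative to the gauge. The pointer tip is at (215,155) and the rider line at about (479,92). The knob top is at (203,295) and the button at (32,314).

Run:
```python
from h import *
import pickle; c=pickle.load(open('d.pkl','rb'))
f=lambda p,z:onz('wrist',(p[0]/3+180,p[1]/3+60),z,c)
C=np.array([f(p,.075) for p in [(345,227),(436,200),(461,286),(372,312)]])
m=C.mean(0);print('block',m,[np.linalg.norm(C[i]-C[i-1])for i in range(4)],[np.arctan2(*(C[(i+1)%4]-C[i])[[1,0]]) for i in range(4)])
for n,p,z in[('base tr',(683,46),.01),('base br',(703,358),.01),('knob top',(203,295),.084),('ptr',(215,155),.0275),('rider in',(482,116),.0275),('rider out',(478,74),.0275),('lock',(32,314),.068),('ruleR',(633,98),.022),('ruleL',(153,157),.022)]: print(n,f(p,z))
```

```text
block [0.59357013 0.02336527 0.075     ] [np.float64(0.029230769825349025), np.float64(0.030483743904880095), np.float64(0.02921327420169767), np.float64(0.03026178072181923)] [np.float64(-1.3661440257042297), np.float64(-2.937937720259164), np.float64(1.7760062323976296), np.float64(0.21124921640914077)]
base tr [ 0.66337698 -0.09373186  0.01      ]
base br [ 0.53503382 -0.09708304  0.01      ]
knob top [0.58839944 0.08829725 0.084     ]
ptr [0.63302921 0.09057711 0.0275    ]
rider in [ 0.63810874 -0.0094827   0.0275    ]
rider out [ 0.65391671 -0.00926672  0.0275    ]
lock [0.58631794 0.15553112 0.068     ]
ruleR [ 0.64233306 -0.06839447  0.022     ]
ruleL [0.63542904 0.11608626 0.022     ]
```

Emit:
{"name": "apply_moves", "arguments": {
  "targets": [
    {"translation":[0,0,0],"twist":-1,"hand":0.6},
    {"translation":[0,0,0],"twist":-1,"hand":0.6},
    {"translation":[0,0,0],"twist":-0.83,"hand":0.6},
    {"translation":[0.337,0.161,0],"twist":0,"hand":0.6},
    {"translation":[0,0,0.4],"twist":0,"hand":0.6},
    {"translation":[0,0,0.4],"twist":0,"hand":0.6},
    {"translation":[0,0,0.1],"twist":0,"hand":0.6},
    {"translation":[0,0,0],"twist":0,"hand":0.6}
  ]
}}

```text
time: 4.55
tool_pos: [0.5923, 0.0191, 0.161]
tool_rot: [-0.0, 0.995, 0.099, -0.002]
contact_force: [-0.2, 0.0, 0.1]
gripper_width: 0.601
grasp_force: 0.0
```

Run:
```python
from h import *
s=state();print(s['time'],s['tool_pos'],s['tool_rot'],s['gripper_width'])
save('wrist','e.png'); rec('wrist',['medium_center','knob_grip'])
```

```text
4.55 [0.59225162 0.01906954 0.16101346] [-4.40683534e-04  9.95073972e-01  9.91051756e-02 -2.39989818e-03] 0.6010490092546968
wrist medium_center 0.89 [0.7278 0.089  0.0534]
wrist medium_center 0.77 [0.5981 0.0304 0.073 ]
wrist knob_grip 0.93 [0.5944 0.0925 0.0255]
```

View pics/e.png

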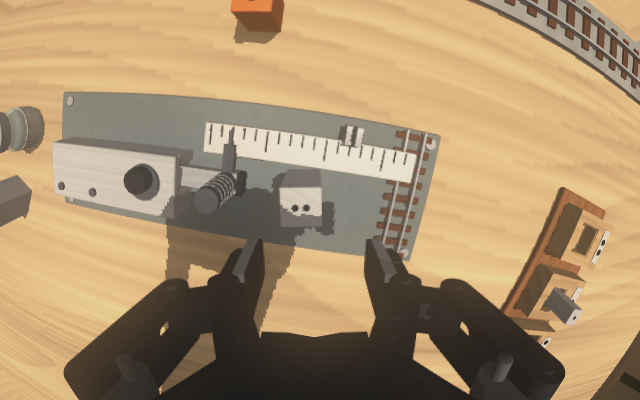

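The block's top face is centred at about (301,206) and square to the fingers. It lies a few mm left of their middle at (315).

Run:
```python
from h import *
C=np.array([onz('wrist',p,.075) for p in[(279,187),(322,186),(324,226),(281,227)]]);m=C.mean(0)
s=state();print(m,[np.linalg.norm(C[i]-C[i-1])for i in range(4)],[np.arctan2(*(C[(i+1)%4]-C[i])[[1,0]]) for i in range(4)])
from scipy.spatial.transform import Rotation as R
q=s['tool_rot'];r=R.from_quat(np.r_[q[1:],q[0]]);print(r.inv().apply(m-s['tool_pos']))
```

```text
[0.59603501 0.02782159 0.075     ] [np.float64(0.030505136884119585), np.float64(0.030535004088383742), np.float64(0.030377689765408392), np.float64(0.03178868567056795)] [np.float64(-1.3485923092136458), np.float64(-2.885918791793523), np.float64(1.7975158450793303), np.float64(0.214440959320545)]
[ 0.00216861 -0.00827918  0.0910976 ]
```

Emit:
{"name": "apply_moves", "arguments": {
  "targets": [
    {"translation":[0.022,-0.083,0],"twist":0,"hand":0.6},
    {"translation":[0,0,0.4],"twist":0,"hand":0.6},
    {"translation":[0,0,0.4],"twist":0,"hand":0.6},
    {"translation":[0,0,0.2],"twist":0,"hand":0.6},
    {"translation":[0,0,0],"twist":0,"hand":0.6},
    {"translation":[0,0,0],"twist":0,"hand":0},
    {"translation":[0,0,0],"twist":0,"hand":0},
    {"translation":[0,0,0],"twist":0,"hand":0}
  ]
}}

```text
time: 5.5
tool_pos: [0.5961, 0.0284, 0.0661]
tool_rot: [0.0, 0.995, 0.1, 0.002]
contact_force: [0.1, 0.8, 2.2]
gripper_width: 0.34
grasp_force: 60.8
```

Emit:
{"name": "apply_moves", "arguments": {
  "targets": [
    {"translation":[0,0,0],"twist":0,"hand":0},
    {"translation":[0,0,0],"twist":0,"hand":0}
  ]
}}

```text
time: 5.7
tool_pos: [0.5962, 0.0284, 0.0661]
tool_rot: [0.0, 0.995, 0.1, 0.002]
contact_force: [0.5, 1.2, 5.8]
gripper_width: 0.343
grasp_force: 61.2
```

Emit:
{"name": "apply_moves", "arguments": {
  "targets": [
    {"translation":[0,0,-0.3],"twist":0,"hand":0},
    {"translation":[0,0,-0.45],"twist":0,"hand":0},
    {"translation":[0,0,-0.2],"twist":0,"hand":0},
    {"translation":[-0.087,0.478,0],"twist":0,"hand":0},
    {"translation":[-0.087,0.478,0],"twist":0,"hand":0},
    {"translation":[-0.087,0.478,0],"twist":0,"hand":0},
    {"translation":[-0.087,0.478,0],"twist":0,"hand":0},
    {"translation":[-0.087,0.478,0],"twist":0,"hand":0}
  ]
}}

```text
time: 6.5
tool_pos: [0.5985, -0.2164, 0.1583]
tool_rot: [-0.0, 0.995, 0.1, -0.0]
contact_force: [0.2, -0.1, -1.6]
gripper_width: 0.339
grasp_force: 60.3
```

Emit:
{"name": "apply_moves", "arguments": {
  "targets": [
    {"translation":[-0.087,0.478,0],"twist":0,"hand":0},
    {"translation":[-0.087,0.478,0],"twist":0,"hand":0},
    {"translation":[0,0,0],"twist":1,"hand":0},
    {"translation":[0,0,0],"twist":1,"hand":0},
    {"translation":[0,0,0],"twist":0.8,"hand":0},
    {"translation":[0,0,0],"twist":0,"hand":0},
    {"translation":[0,0,0],"twist":0,"hand":0},
    {"translation":[0,0,0],"twist":0,"hand":0}
  ]
}}

```text
time: 7.3
tool_pos: [0.6008, -0.3115, 0.1582]
tool_rot: [-0.0, 0.999, -0.039, -0.0]
contact_force: [-0.5, 0.0, -1.6]
gripper_width: 0.346
grasp_force: 60.6
```

Run:
```python
from h import *
s=state();print(s['time'],s['tool_pos'],s['tool_rot'],s['gripper_width'])
im=save('wrist','f.png')
print(get_calibration('wrist'))
import pickle; pickle.dump(get_calibration('wrist'),open('f.pkl','wb'))
cv2.imwrite('pics/f2.png',cv2.resize(im[100:300,190:450,::-1],None,fx=3,fy=3,interpolation=cv2.INTER_CUBIC))
```

```text
7.3 [ 0.60082654 -0.31152789  0.15821132] [-3.85051986e-05  9.99221832e-01 -3.94425229e-02 -1.28554458e-04] 0.3461931911201943
{'camera_matrix': array([[309.70691629,   0.        , 313.94953531],
       [  0.        , 309.70691629, 197.06398706],
       [  0.        ,   0.        ,   1.        ]]), 'pose': array([[-7.89768009e-02,  9.56339049e-01,  2.81386369e-01,
         6.72806532e-01],
       [-9.96876348e-01, -7.56347647e-02, -2.27360902e-02,
        -3.17973401e-01],
       [-4.60819109e-04, -2.82303039e-01,  9.59325170e-01,
         2.79306307e-01],
       [ 0.00000000e+00,  0.00000000e+00,  0.00000000e+00,
         1.00000000e+00]])}
```

View pics/f2.png

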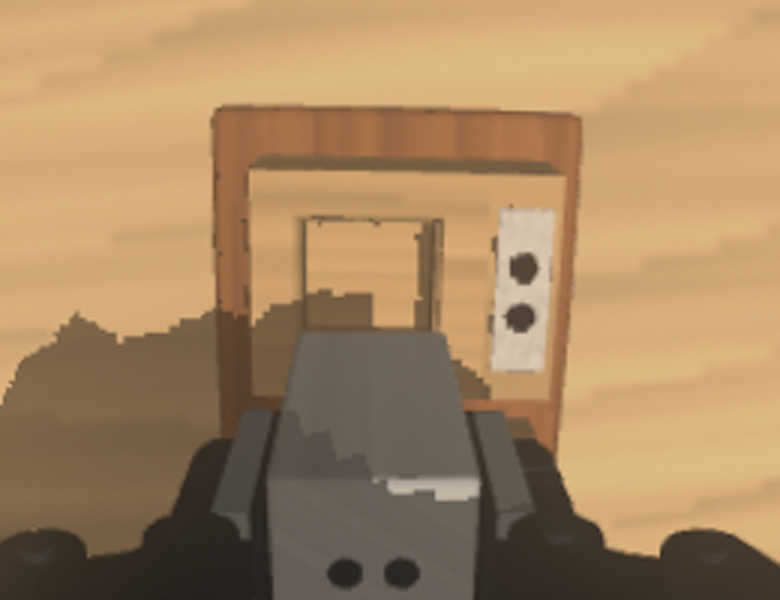

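The pocket's far mouth edge runs from (298,218) to (443,218) in the crop. The held block's lower far edge runs from (299,332) to (446,332).

Run:
```python
from h import *
import pickle; c=pickle.load(open('f.pkl','rb'))
f=lambda p,z:onz('wrist',(p[0]/3+190,p[1]/3+100),z,c)
A=[f(p,.038) for p in[(298,218),(443,218)]];B=[f(p,.102) for p in[(299,332),(446,332)]]
T=[f(p,.167) for p in[(265,477),(480,478)]]
for X in(A,B,T):
  a,b=X;d=b-a;L=np.linalg.norm(d);n=np.array([d[1],-d[0],0])/L
  print(a,b,'len',L,'yaw',np.arctan2(d[1],d[0])+np.pi/2, 'centre', (a+b)/2+n*(.018 if X is A else .015))
H=[f(p,.038) for p in[(250,168),(566,174),(552,400)]];print(H,np.linalg.norm(H[1]-H[0]))
```

```text
[ 0.6237816  -0.29429575  0.038     ] [ 0.62074009 -0.33269599  0.038     ] len 0.03852050345819499 yaw -0.07904034129160942 centre [ 0.60431704 -0.31207463  0.038     ]
[ 0.61339067 -0.29841634  0.102     ] [ 0.61104855 -0.3280307   0.102     ] len 0.02970682736702538 yaw -0.07892295567572272 centre [ 0.5972663 -0.3120409  0.102    ]
[ 0.61466564 -0.29868835  0.167     ] [ 0.61219683 -0.32793241  0.167     ] len 0.029348083995823573 yaw -0.08422142286831846 centre [ 0.5984844  -0.31204855  0.167     ]
[array([ 0.63829357, -0.28291705,  0.038     ]), array([ 0.63036245, -0.36633023,  0.038     ]), array([ 0.5656998 , -0.36095906,  0.038     ])] 0.08378938332782702
```

Emit:
{"name": "apply_moves", "arguments": {
  "targets": [
    {"translation":[0.055,0,0],"twist":0,"hand":0},
    {"translation":[0,0,0.3],"twist":0,"hand":0},
    {"translation":[0,0,0.25],"twist":0,"hand":0},
    {"translation":[0,0,0.1],"twist":0,"hand":0},
    {"translation":[0,0,0],"twist":0,"hand":0},
    {"translation":[0,0,0.05],"twist":0,"hand":0},
    {"translation":[0,0,0],"twist":0,"hand":0}
  ]
}}

```text
time: 8.05
tool_pos: [0.6071, -0.3125, 0.0894]
tool_rot: [0.0, 0.999, -0.04, 0.001]
contact_force: [0.3, -0.6, -1.9]
gripper_width: 0.343
grasp_force: 60.6
```

Emit:
{"name": "apply_moves", "arguments": {
  "targets": [
    {"translation":[0,0,0.08],"twist":0,"hand":0},
    {"translation":[0,0,0.05],"twist":0,"hand":0},
    {"translation":[0,0,0.03],"twist":0,"hand":0},
    {"translation":[0,0,0],"twist":0,"hand":0}
  ]
}}

```text
time: 8.45
tool_pos: [0.6064, -0.3122, 0.0723]
tool_rot: [-0.0, 0.999, -0.04, 0.0]
contact_force: [0.5, 0.4, -1.5]
gripper_width: 0.34
grasp_force: 60.7
```

Emit:
{"name": "apply_moves", "arguments": {
  "targets": [
    {"translation":[0,0,0.02],"twist":0,"hand":0},
    {"translation":[0,0,0],"twist":0,"hand":0}
  ]
}}

```text
time: 8.65
tool_pos: [0.6067, -0.3123, 0.0722]
tool_rot: [0.0, 0.999, -0.04, -0.0]
contact_force: [-3.3, 3.0, 6.6]
gripper_width: 0.339
grasp_force: 61.7
```

Emit:
{"name": "apply_moves", "arguments": {
  "targets": [
    {"translation":[0,0,0],"twist":0,"hand":0.6},
    {"translation":[0,0,0],"twist":0,"hand":0.6},
    {"translation":[0,0,0],"twist":0,"hand":0.6},
    {"translation":[0,0,-0.3],"twist":0,"hand":0.6},
    {"translation":[0,0,-0.45],"twist":0,"hand":0.6},
    {"translation":[0,0,-0.45],"twist":0,"hand":0.6},
    {"translation":[0,0,0],"twist":0,"hand":0.6},
    {"translation":[0,0,0],"twist":0,"hand":0.6}
  ]
}}

```text
time: 9.45
tool_pos: [0.6073, -0.3127, 0.1925]
tool_rot: [0.001, 0.999, -0.04, 0.002]
contact_force: [-0.8, -0.3, 0.1]
gripper_width: 0.603
grasp_force: 0.0
```

Run:
```python
from h import *
s=state();print(s['time'],s['tool_pos'],s['tool_rot'],s['gripper_width'])
c=get_calibration('wrist'); im=save('wrist','g.png'); rec('wrist',['medium_center'])
cv2.imwrite('pics/g2.png',cv2.resize(im[90:290,190:450,::-1],None,fx=3,fy=3,interpolation=cv2.INTER_CUBIC))
```

```text
9.45 [ 0.60727756 -0.31272783  0.19251136] [ 0.00104163  0.99919404 -0.04009114  0.00170075] 0.6025859364043807
wrist medium_center 0.74 [0.7388 0.0778 0.0298]
wrist medium_center 0.62 [ 0.6091 -0.3094  0.0824]
```

View pics/g2.png

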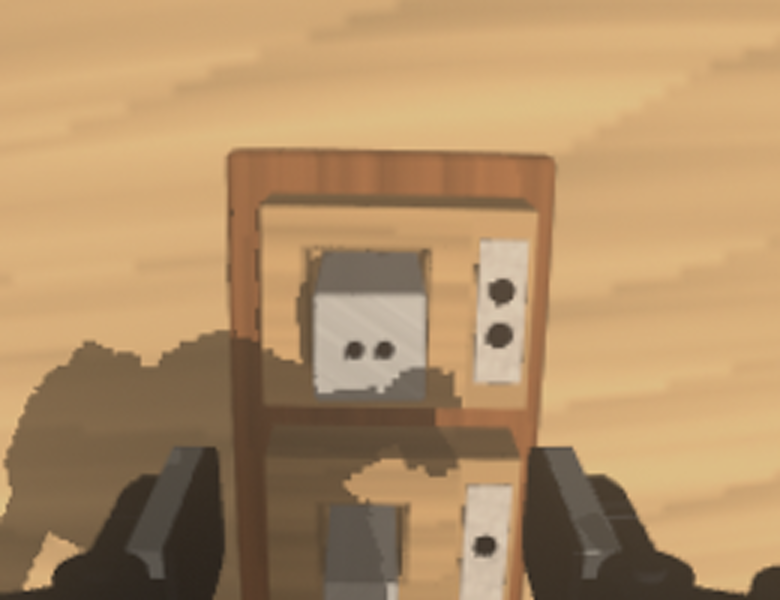

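The block is seated upright in the two-dot pocket, with its top face at about (370,345) in the crop. Next is the button.

Emit:
{"name": "apply_moves", "arguments": {
  "targets": [
    {"translation":[-0.09,-0.475,0],"twist":0,"hand":0},
    {"translation":[-0.09,-0.475,0],"twist":0,"hand":0},
    {"translation":[-0.09,-0.475,0],"twist":0,"hand":0},
    {"translation":[-0.09,-0.475,0],"twist":0,"hand":0},
    {"translation":[-0.09,-0.475,0],"twist":0,"hand":0},
    {"translation":[-0.09,-0.475,0],"twist":0,"hand":0},
    {"translation":[-0.09,-0.475,0],"twist":0,"hand":0},
    {"translation":[-0.09,-0.475,0],"twist":0,"hand":0}
  ]
}}

```text
time: 10.35
tool_pos: [0.5633, 0.0742, 0.1877]
tool_rot: [0.0, 0.999, -0.04, -0.002]
contact_force: [0.1, -0.0, 0.3]
gripper_width: 0.002
grasp_force: 0.0
```

Emit:
{"name": "apply_moves", "arguments": {
  "targets": [
    {"translation":[-0.09,-0.475,0],"twist":-1,"hand":0},
    {"translation":[0,0,0],"twist":-0.17,"hand":0},
    {"translation":[0,0,0],"twist":0,"hand":0},
    {"translation":[0,0,0],"twist":0,"hand":0},
    {"translation":[0,0,0],"twist":0,"hand":0}
  ]
}}

```text
time: 10.85
tool_pos: [0.5599, 0.1191, 0.1895]
tool_rot: [0.0, 1.0, 0.017, -0.001]
contact_force: [0.1, -0.6, 0.2]
gripper_width: -0.003
grasp_force: 0.0
```

Run:
```python
from h import *
import pickle
s=state();print(s['time'],s['tool_pos'],s['tool_rot'])
c=get_calibration('wrist');im=save('wrist','i.png'); rec('wrist',['knob_grip','lock_top','pointer','rider_line'])
pickle.dump(c,open('i.pkl','wb'))
cv2.imwrite('pics/i2.png',cv2.resize(im[70:270,180:440,::-1],None,fx=3,fy=3,interpolation=cv2.INTER_CUBIC))
```

```text
10.85 [0.5598869  0.11907845 0.18952872] [ 1.57576403e-04  9.99852406e-01  1.71687531e-02 -6.13218184e-04]
wrist knob_grip 0.64 [0.5916 0.0993 0.0274]
wrist knob_grip 0.39 [0.5826 0.1605 0.0674]
wrist knob_grip 0.22 [ 0.645  -0.0022  0.0324]
wrist lock_top 0.83 [0.5826 0.1599 0.0634]
wrist pointer 0.58 [0.5882 0.1032 0.0311]
wrist rider_line 0.75 [ 0.648  -0.0025  0.0314]
wrist rider_line 0.24 [0.5987 0.1136 0.0079]
```

View pics/i2.png

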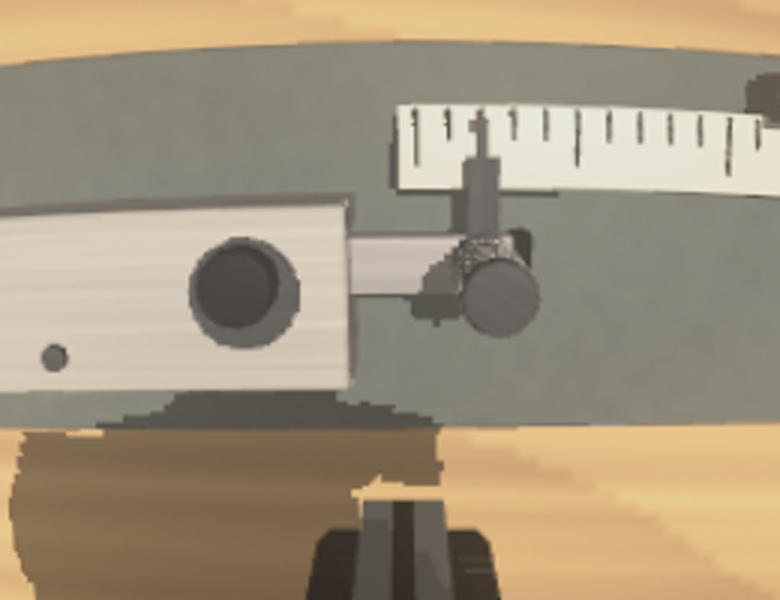

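In this view the button top is centred at crop (235,288), the knob top at (501,297) and the pointer tip at (481,110). The rider is cut off at the right edge.

Run:
```python
from h import *
import pickle; c=pickle.load(open('i.pkl','rb'))
f=lambda p,z:onz('wrist',(p[0]/3+180,p[1]/3+70),z,c)
for n,p,z in[('lock',(235,288),.068),('knob',(501,297),.084),('ptr',(481,110),.0275),('ruleL',(398,105),.022),('ruleLin',(396,189),.022),('rule tick R',(758,117),.022),('mouth',(350,199),.05),('mouth2',(348,388),.05)]: print(n,f(p,z))
g=cv2.cvtColor(cv2.imread('pics/i.png'),cv2.COLOR_BGR2GRAY)
print(g[94:113,425:450])
```

```text
lock [0.58499267 0.16394951 0.068     ]
knob [0.58794108 0.09459809 0.084     ]
ptr [0.63441728 0.09709061 0.0275    ]
ruleL [0.63493788 0.12212092 0.022     ]
ruleLin [0.60880293 0.12185327 0.022     ]
rule tick R [0.63938025 0.00653275 0.022     ]
mouth [0.60785182 0.13452939 0.05      ]
mouth2 [0.55256885 0.13390394 0.05      ]
[[136 136 135 135 136 135 136 126 129 121 112 114 109 106 110 150 177 172
  168 163 146 101 109 113 126]
 [135 135 135 136 135 136 135  96  91  91  92  94  93  92  92 163 201 202
  202 202 113  80  87  90 156]
 [135 135 135 136 121 122 125 100  91  92  91  92  91  92  91 157 200 204
  201 194 120  81  84  85 164]
 [135 136 136 135 102  92  92  91  91  91  91  91  92  92  92 159 198 203
  201 145  93  82  83  85 163]
 [136 136 135 124 101  93  92  92  91  91  91  91  91  91  92 156 198 203
  200 154  91  79  83  85 177]
 [135 135 135 108  92  92  92  91  92  91  91  91  90  91  92 147 193 202
  200 161  94  81  84  84 173]
 [134 134 134 111  91  91  91  91  92  91  91  91  91  92  94 146 196 202
  199 168  95  78  84  92 162]
 [134 134 133 114  91  92  92  9
[... 528 characters left out ...]
92  92  92  92  91  92  91 152 205 197
  195 120  83  80  84  83 173]
 [141 134 129  91  92  92  92  91  92  92  92  91  91  92  91 155 195 196
  194 174 104  82  83  84 188]
 [226 223 219 213 207 199 191 183 173 117 104  94  91  91  91 156 192 195
  194 194 127  84  84  89 181]
 [227 227 227 227 226 226 214 197 215 158 128 109  94  91  93 165 196 198
  196 195 135  83  84 100 175]
 [227 227 226 226 226 226 198 121 173 152 128 117 102  98  98 131 150 154
  162 170 130  83  88 101 170]
 [226 227 226 226 226 226 203 129 167 157 128 128 127 124 122 118 104 101
  118 127 114  99 124 132 138]
 [227 226 226 226 226 226 203 135 165 167 128 128 128 128 129 120  95  91
  117 128 127 128 185 225 222]]
```

Emit:
{"name": "apply_moves", "arguments": {
  "targets": [
    {"translation":[0.266,-0.44,0],"twist":0,"hand":0},
    {"translation":[0,0,0.4],"twist":0,"hand":0},
    {"translation":[0,0,0.4],"twist":0,"hand":0},
    {"translation":[0,0,0.12],"twist":0,"hand":0},
    {"translation":[0,0,0],"twist":0,"hand":0},
    {"translation":[0,0,0.05],"twist":0,"hand":0},
    {"translation":[0,0,0],"twist":0,"hand":0}
  ]
}}

```text
time: 11.8
tool_pos: [0.5855, 0.1642, 0.0953]
tool_rot: [-0.0, 1.0, 0.018, 0.002]
contact_force: [0.6, 0.2, -0.3]
gripper_width: -0.0
grasp_force: 0.0
```

Run:
```python
from h import *
import pickle; c=pickle.load(open('i.pkl','rb'))
r=onz('wrist',(447.3,109),.0275,c);p=np.array([.6344,.0971,.0275]);print(r,(r-p)@[.039,-.999,0])
s=state();print(s['tool_pos'],s['contact_force'])
```

```text
[ 0.64093375 -0.00676511  0.0275    ] 0.10401605682387764
[0.58546442 0.16415464 0.09526169] [ 0.57725905  0.18133548 -0.27108752]
```

Emit:
{"name": "apply_moves", "arguments": {
  "targets": [
    {"translation":[0,0,0.05],"twist":0,"hand":0},
    {"translation":[0,0,0.05],"twist":0,"hand":0},
    {"translation":[0,0,0],"twist":0,"hand":0}
  ]
}}

```text
time: 12.1
tool_pos: [0.5849, 0.1642, 0.0839]
tool_rot: [-0.0, 1.0, 0.018, 0.001]
contact_force: [0.4, 0.1, 1.4]
gripper_width: 0.001
grasp_force: 0.6
```

Emit:
{"name": "apply_moves", "arguments": {
  "targets": [
    {"translation":[0,0,0.03],"twist":0,"hand":0},
    {"translation":[0,0,0],"twist":0,"hand":0}
  ]
}}

```text
time: 12.3
tool_pos: [0.585, 0.1642, 0.082]
tool_rot: [0.0, 1.0, 0.018, 0.001]
contact_force: [-1.4, -1.2, 8.0]
gripper_width: 0.001
grasp_force: 3.8
```

Emit:
{"name": "apply_moves", "arguments": {
  "targets": [
    {"translation":[0,0,0.01],"twist":0,"hand":0},
    {"translation":[0,0,0],"twist":0,"hand":0}
  ]
}}

```text
time: 12.5
tool_pos: [0.585, 0.1643, 0.0819]
tool_rot: [0.0, 1.0, 0.018, 0.0]
contact_force: [-3.4, -0.9, 12.3]
gripper_width: -0.003
grasp_force: 6.3
```

Emit:
{"name": "apply_moves", "arguments": {
  "targets": [
    {"translation":[0,0,-0.35],"twist":0,"hand":0},
    {"translation":[0,0,-0.35],"twist":0,"hand":0.42},
    {"translation":[0.005,0.35,0],"twist":0,"hand":0.42},
    {"translation":[0,0.347,0],"twist":0,"hand":0.42},
    {"translation":[0,0,0],"twist":0,"hand":0.42},
    {"translation":[0,0,0.3],"twist":0,"hand":0.42},
    {"translation":[0,0,0],"twist":0,"hand":0.42}
  ]
}}

```text
time: 13.2
tool_pos: [0.5839, 0.0946, 0.1147]
tool_rot: [-0.0, 1.0, 0.018, -0.004]
contact_force: [-1.2, -0.4, 0.1]
gripper_width: 0.423
grasp_force: 0.0
```

Run:
```python
from h import *
s=state();print(s['tool_pos'],s['gripper_width'],s['contact_force'])
c=get_calibration('wrist'); grab_frame('wrist')
for n in('knob_grip','lock_top'):
  for d in regions_of('wrist',n)[:2]:
    v,u=np.nonzero(d['pixels']); print(n,d['score'],u.min(),u.max(),v.min(),v.max(),u.mean(),v.mean(),onz('wrist',(u.mean(),v.mean()),.084 if n[0]=='k' else .06,c))
```

```text
[0.5839439  0.09457465 0.11474345] 0.4229745072914021 [-1.16624515 -0.40150037  0.11035622]
knob_grip 0.84 252 333 142 254 301.2095852992302 209.40799602681898 [0.60430546 0.10116953 0.084     ]
knob_grip 0.41 73 527 105 266 299.79293069002614 184.75352697095437 [0.61743586 0.1022067  0.084     ]
lock_top 0.79 188 221 203 238 204.63274336283186 220.28097345132744 [0.58602588 0.16321749 0.06      ]
```

Emit:
{"name": "apply_moves", "arguments": {
  "targets": [
    {"translation":[0.035,0,0],"twist":0,"hand":0.42},
    {"translation":[0,0,0.25],"twist":0,"hand":0.42},
    {"translation":[0,0,0.2],"twist":0,"hand":0.42},
    {"translation":[0,0,0],"twist":0,"hand":0.42},
    {"translation":[0,0,0],"twist":0,"hand":0},
    {"translation":[0,0,0],"twist":0,"hand":0},
    {"translation":[0,0,0],"twist":0,"hand":0},
    {"translation":[0,0,0],"twist":0,"hand":0}
  ]
}}

```text
time: 14.15
tool_pos: [0.5914, 0.0952, 0.0756]
tool_rot: [-0.0, 1.0, 0.018, 0.001]
contact_force: [-1.1, 3.3, 1.2]
gripper_width: 0.211
grasp_force: 59.0
```

Emit:
{"name": "apply_moves", "arguments": {
  "targets": [
    {"translation":[0,0.1,0],"twist":0,"hand":0},
    {"translation":[0,0.2,0],"twist":0,"hand":0},
    {"translation":[0,0.2,0],"twist":0,"hand":0},
    {"translation":[0,0.2,0],"twist":0,"hand":0},
    {"translation":[0,0.2,0],"twist":0,"hand":0},
    {"translation":[0,0.1,0],"twist":0,"hand":0},
    {"translation":[0,0,0],"twist":0,"hand":0},
    {"translation":[0,0,0],"twist":0,"hand":0}
  ]
}}

```text
time: 14.95
tool_pos: [0.5956, -0.0051, 0.0756]
tool_rot: [-0.0, 1.0, 0.018, 0.002]
contact_force: [2.8, 3.3, 4.3]
gripper_width: 0.213
grasp_force: 59.4
```

Run:
```python
from h import *
import pickle
s=state();print(s['time'],s['tool_pos'],s['contact_force'])
c=get_calibration('wrist'); im=save('wrist','j.png');pickle.dump(c,open('j.pkl','wb'))
rec('wrist',['rider_line','pointer'])
cv2.imwrite('pics/j2.png',cv2.resize(im[100:220,240:400,::-1],None,fx=5,fy=5,interpolation=cv2.INTER_CUBIC))
```

```text
14.95 [ 0.59564409 -0.00509378  0.07555696] [2.78539333 3.30953083 4.29651556]
wrist rider_line 0.97 [ 0.6484 -0.0033  0.0296]
wrist pointer 0.65 [0.594  0.0281 0.0315]
```

View pics/j2.png

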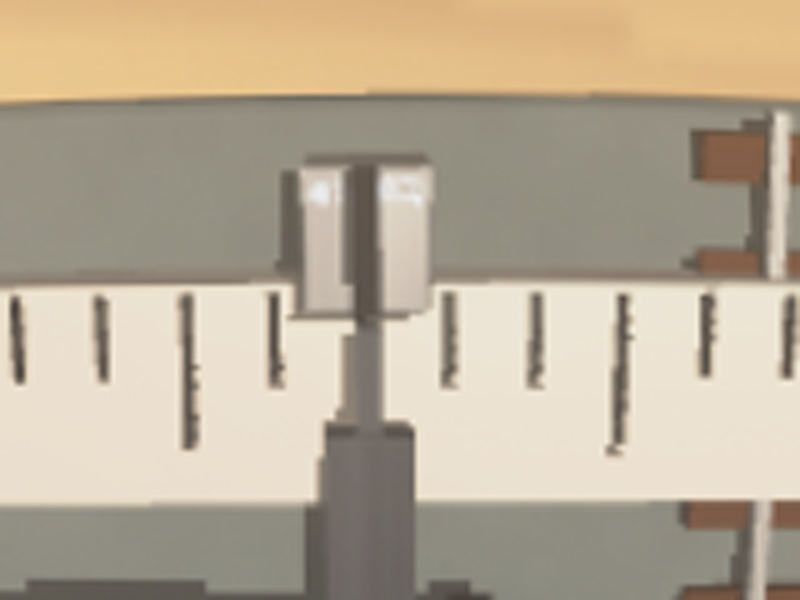

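The pointer tip at x≈368 meets the rider's line at x≈364 in the crop. I'll check sub-pixel profiles.

Run:
```python
import cv2
g=cv2.cvtColor(cv2.imread('pics/j.png'),cv2.COLOR_BGR2GRAY)
for r in range(134,186,2): print(r,g[r,298:330])
```

```text
134 [110 135 193 192 192 192 192 194 196 196 158 116 100  88  88  88  88 126
 175 198 197 196 195 194 194 195 198 191 169 142 142 142]
136 [ 95 120 173 198 204 216 219 210 205 216 166 109  97  87  87  87  87 142
 206 228 226 219 217 221 220 218 212 199 172 142 142 142]
138 [ 96 121 174 209 226 234 234 226 198 212 163 112 102  87  87  87  87 147
 212 225 225 220 213 210 217 211 212 200 173 142 142 142]
140 [ 95 116 159 197 204 217 224 219 196 211 162 112 103  87  87  87  87 136
 195 217 216 216 215 216 218 231 215 185 159 143 142 143]
142 [ 96 102 126 185 195 195 195 195 196 197 152 112 101  87  87  87  87 130
 184 213 213 211 211 211 209 208 206 176 142 142 142 142]
144 [ 95 101 125 183 194 195 194 195 195 197 152 111 101  86  86  86  86 129
 183 211 211 211 209 209 208 207 205 176 142 143 143 143]
146 [ 95 100 121 181 193 194 194 194 195 196 151 111 101  86  86  86  87 128
 183 210 210 209 209 208 206 206 204 176 143 144 144 143]
148 [ 96  99 120 178 193 195 193 193 193 195 150 111 101  86  86  86  86 128
 181 209 208 208 207 207 204 203 202 175 143 144 144 144]
150 [ 96  98 118 174
[... 1709 characters left out ...]
 227 227 228 224 139  96]
176 [226 226 226 226 226 227 227 227 227 227 176 134 130 120 116 116 116 127
 164 226 227 227 227 227 227 227 227 227 227 224 145 126]
178 [226 226 226 226 226 226 226 227 227 227 175 133 130 124 117 116 116 127
 164 225 227 227 227 227 227 227 227 227 227 227 227 227]
180 [226 226 226 226 226 226 226 226 226 226 176 133 131 124 116 116 116 127
 164 225 227 227 227 227 227 227 227 227 227 227 227 227]
182 [226 226 226 226 226 226 226 226 223 151 133 133 131 124 116 116 115 126
 164 225 227 227 227 227 227 227 227 227 227 227 227 227]
184 [226 226 225 226 226 226 201 144 142 134 132 133 130 124 116 116 116 118
 126 143 143 143 143 169 227 227 226 227 227 226 226 226]
```

```bash
python3 -c "
from plant import *
s=state();print(s['time'],s['tool_pos'],s['grasp_force']);print(job_done())"
```

```text
15.1 [ 0.59559985 -0.00460712  0.0755282 ] 59.5297038462013
the job is handed in; nothing more can be done
None
```

I put the two-dot block fully down in its own pocket, pressed the lock button to its stop, drew the arm out about 100 mm until the pointer met the rider line, and handed the job in at 15.1 s still holding the knob; no verdict was shown.

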